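Wedge the spring clip off the drive spindle

ROBOT

A 6-joint arm with a two-finger parallel gripper is mounted at the origin on a cart in front of the work surface, level with it; the furniture and walls round the work are solid. World frame = base frame: x ahead of the robot, y to its left, z up, the work surface at z = 0. Lengths are in m, angles in rad, forces in N, time in s.
With the tool pointing down it reaches from about 0.35 to 0.975 m from the base axis. Payload 4.9 kg.
Tool frame: the origin (TCP) lies at the very end of the fingers, on their centre line; the grasp point (between the pads) lies 19 mm behind it; z points along the fingers, y is the line along which they close (so a half turn about z gives the same grasp; the last joint's range is limited). The gripper opens to 85 mm and grips with 20 to 120 N. Pads are 22 mm wide; open, the fingers measure 114 mm over their backs; the gripper's body (76 mm by 85 mm) begins 54 mm behind the grasp point. The pads swing forward as they close: fully open they stand 13 mm farther back than shut.
Start: joints at [-1.402, 0.053, 1.613, -0, 1.476, -0.119], TCP at [0.177, -0.599, 0.231] pointing down, gripper open.
Joint ranges: [-3.01, 3.01], [-1.01, 2.22], [0.06, 2.58], [-1.02, 4.17], [0.09, 2.62], [-3.14, 3.14]. Speed limits (rad/s): [2.57, 2.57, 3.14, 3.14, 3.14, 3.14].

INTERFACE

Orientations are given as a rotation vector (axis times angle).
In Python, from station import ctrl gives the robot as it stands. The module is installed in compiled form; this text tells all that it offers.
- The arm moves only by the tool jog_arm, never from a script. Its argument "steps" is a list of rows, each an object with "delta_rot": the turn, a rotation vector about the tool's x, y, z in degrees, a list of three; "linear": the shift along the tool's x, y, z in m, a list of three; "grip": the finger opening in m, from 0 to 0.0854. In form: [{"delta_rot": [rx, ry, rz], "linear": [x, y, z], "grip": grip}, ...]. A call has 1 to 10 rows; each row shifts and turns the commanded pose from where the row before left it, along the tool's axes as they then stand; what a row does not reach is not made up. A row lasts 1/10 s, in which the tool goes at most 50 mm and 8.59 degrees, less where a joint would pass 70% of its speed; a pose out of reach is approached as far as the arm can. A call with a gripper value outside its range is refused whole. The fingers move at their own pace and stop on an object; "newtons" is the grip in N (left out, the last holds). Time passes only in rows, so rows that do not move let the fingers close. It gives the time, the measured TCP pose, the force, the opening and the grip force at its end, in the units of the state.
- ctrl.get_obs(): the state, without advancing time (a new reading comes with each control period).
- ctrl.get_image(name): name is "scene" or "top" or "wrist"; returns (picture, depth): 400x640x3 uint8, red, green, blue; 400x640 float32, m along the optical axis (not along the pixel's ray), 0 where there is no reading.
- ctrl.camera_info(name): a dict with "camera_matrix" (3x3 intrinsics, pixels), "distortion" ([k1, k2, p1, p2, k3] as OpenCV has them; the pictures are not rectified), "R" (3x3) and "t" (3): a world point X has camera coordinates R X + t; the wrist camera has in their place "T_tool_cam" (4x4, takes a point from camera to tool coordinates, whose origin is the TCP and whose axes are the flange's). Camera axes: x right, y down, z forward; pixel columns grow to the right and rows downward; lengths in m; the calibration is good to about 2 mm. A picture is of the moment at which its call begins: read the wrist's pose just before it. camera_info takes no time and is no camera call.
- ctrl.finish_job(): hands the job in; it is judged then, once.
The state is a dict: "t": time; "q": joint angles; "dq": joint speeds; "effort": joint torques, N m; "tool_pos": TCP position; "tool_rot": TCP orientation; "contact_force": force on the tool from outside, world axes, zero at the start; "wrist_torque": the same for the moment, N m; "opening": finger opening in m; "grip_force": force on a finger pad.
Only numpy, scipy, OpenCV 4.12 (cv2) and the standard library are available. Lean on these libraries where they do the work, as an engineer would, in place of code of your own. Each camera call takes 0.05 s, during which the arm holds its last target. There are 200 camera calls.

TASK

Take the steel wedge out of its holder and push it down between the spindle and the closed end of the spring clip, flat face to the spindle, until the wedge has eased the clip right off the spindle. Feel your way in and never press or jab harder than 20 N, do not touch the clip with the gripper, and leave the clip lying flat and free on the deck of the stand. Then put the wedge back upright in its holder, seated on its collar, and leave everything else where it is.

Things in the scene. Friction and masses are not known exactly. Their poses are not given: they have to be found in the camera images.
- stand: Drive stand fixed to the table: dark steel deck with an aluminium lip on two grey cheeks, deck top 60 mm above the table, lips 7 mm higher all round. Origin: on the spindle axis at table height; z up; deck from x = -80 to +30 mm, y = -45 to +45 mm. The closed end of the clip is on the -x side, roughly towards the robot.
- spindle (a point): Centre of the top of the fixed upright steel spindle, 78 mm above the table; axes as the stand's. The spindle is 20 mm in diameter up to 10 mm above the deck, then its head is 23 mm; the head's top 2 mm is stepped in to 19 mm.
- slot (a point): Centre of a through slot in the deck in front of the spindle, at deck height, 22 mm to -x of the spindle axis; 28 mm in x by 18 mm in y, reaching from 8 to 36 mm from the axis. The wedge passes down through it; below it is free down to the table. Axes as the stand's.
- clip: U-shaped steel spring clip, 6 mm high, on the deck round the spindle under its head. Origin: underside, on the spindle axis when seated (within 1 mm). Closed end: a bar, x = -20 to -14.7 mm, 34 mm long in y. Two sprung arms run along +x outside the spindle and grip its far side with round lobes. To push it off to -x takes about 10 N; its arms pass the widest part after 8 mm, free after 15 mm.
- clip_pocket (a point): Centre of the pocket between the clip's bar and the spindle, at the clip's top (66 mm above the table), 13.1 mm to -x of the clip's origin; axes as the clip's. The pocket is bounded by two prongs at y = -7 and +7 mm; from spindle neck to bar it is 4.7 mm in x, but the spindle head, above, covers 1.5 mm and leaves 3.2 mm open from above.
- wedge: Steel wedge, black handle, 120 mm tall, 150 g, tip down in the holder. Pose given is the handle's. Origin: where the tip's flat face would be with a centred blade; z up the handle. But the blade is clamped off centre by up to 7 mm to +x or -x, not told: feel for it. Blade 10 mm wide (y); flat face on +x, goes to the spindle; from it to -x 2 mm thick at the tip, rising evenly to 18 mm at z = 48 mm.
- wedge_grip (a point): Middle of the wedge's handle, 94 mm above the tip and 9 mm to -x of the wedge's origin; axes as the wedge's. Handle: 18 mm (x) by 20 mm (y), from 72 to 120 mm above the tip. Below it a collar 44 mm (x) by 24 mm (y), 68 to 72 mm above the tip. In the holder the flat face looks away from the robot. The clip is off once the tip is 50 mm below the clip's top.
- holder: Holder fixed to the table: grey upright rectangular tube, 46 mm (x) by 26 mm (y), 76 mm high, on a 90 by 80 mm foot plate. Origin: at table height on the tube's axis; z up. The wedge hangs in it with its collar on the rim: wedge origin then at about x = +9, y = 0, z = +8 mm of the holder, axes along the holder's.
- holder_mouth (a point): Centre of the holder's open mouth, 76 mm above the table; opening 36 mm (x) by 16 mm (y); axes as the holder's.
- weight_200: Brass-coloured weight, 40 mm wide, 30 mm high, a bystander; origin under its centre.
- timer: Round kitchen timer, 62 mm wide, 50 mm high, a bystander; origin under its centre.
- marker_black: Black marker, 135 mm long, a bystander; origin under its centre.
- calculator: Black calculator, 118 by 68 mm, a bystander; origin under its centre.
- box_cutter: Orange box cutter, 90 by 42 mm, a bystander; origin under its centre.
Mind the look-alikes: they are no part of the job. Of the things that look like the wedge, the middle-sized one is meant.

How it is judged:
On the way, in this order (a step that is already met when the one before it is completed fails the run):
1. the wedge's tip is down in the pocket between the clip's closed end and the spindle, pressing on the clip, with the clip still on the spindle (z of wedge in the frame of stand below 0.061 m and horizontal distance between wedge and spindle below 0.024 m and contact force between wedge and clip above 0.2 N and x of clip in the frame of stand above -0.008 m), for 0.05 s.
2. the clip is off the spindle (x of clip in the frame of stand below -0.0125 m), for 0.1 s.
At the end, for the whole second after the job is handed in: The clip lies flat on the stand's deck, at least 12.5 mm from its seat towards -x (off the spindle), at rest; the wedge stands upright (within 0.15 rad) in its holder, its collar within 3 mm of seated on the rim, at rest and released (x of clip in the frame of stand between -0.075 and -0.0125 m and z of clip in the frame of stand between 0.057 and 0.064 m and angle between each of clip, wedge's own z axis and vertical below 0.15 rad and linear speed of each of clip, wedge below 0.02 m/s and horizontal distance between wedge_grip and holder below 0.012 m and z of wedge in the frame of holder below 0.011 m); the robot touches nothing.
It fails at once if the wedge presses on the stand or spindle with more than 20 N (contact force between wedge and stand above 20 N).
It fails at once if the wedge presses on the clip with more than 20 N (contact force between wedge and clip above 20 N).
It fails at once if the gripper touches the clip (contact force between the arm and clip above 1 N).
It fails at once if a finger touches the clip (contact force between the fingers and clip above 1 N).
It fails at once if another thing is moved by more than 20 mm (distance of any of weight_200, timer, marker_black, calculator, box_cutter from where it was at the start of the episode above 0.02 m).
It also fails if it takes over 61 s, if anything falls off the work surface, if the arm or the gripper's body presses on something with over 40 N, if the wrist force passes 120 N, or if a joint passes its speed limit or range.

## Working session

There is one attempt and no reset: what is moved stays moved. The work goes in short steps, Python scripts to look and compute and a tool call to move; the robot and the scene stay as the last step left them, time stands still between calls to the robot, and variables do not carry over. Pictures are saved under pics/ and viewed, at most 10 in all, crops included, and the job is handed in when it is done.

Besides the shell and the picture viewer there is one more tool, called as name(argument=value, ...), one argument or row to a line, values as JSON. jog_arm: Moves the arm, as the interface text tells. Its arguments: {"type":"object","properties":{"steps":{"type":"array"},"newtons":{"type":"number"}},"required":["steps"]}

```bash
mkdir -p pics; cat > h.py <<'E'
import numpy as np,cv2
from station import ctrl
from scipy.spatial.transform import Rotation as Ro
def snap(n,f):
    o=ctrl.get_obs();im,d=ctrl.get_image(n);i=ctrl.camera_info(n)
    if n=="wrist":
        T=i["T_tool_cam"];Rt=Ro.from_rotvec(o["tool_rot"]).as_matrix()
        R=(Rt@T[:3,:3]).T;t=-R@(Rt@T[:3,3]+o["tool_pos"])
    else: R,t=np.array(i["R"]),np.array(i["t"])
    np.savez(f,im=im,d=d,K=i["camera_matrix"],D=i["distortion"],R=R,t=t)
    cv2.imwrite(f"pics/{f}.png",im[:,:,::-1])
def P(f,u,v,z=None):
    a=np.load(f+".npz");x=cv2.undistortPoints(np.array([[[u,v]]],float),a["K"],a["D"])[0,0]
    r=a["R"].T@np.array([x[0],x[1],1]);c=-a["R"].T@a["t"]
    if z is None:
        return c+r*a["d"][int(round(v)),int(round(u))]
    return c+r*(z-c[2])/r[2]
def pts(f):
    a=np.load(f+".npz");h,w=a["d"].shape;u,v=np.meshgrid(np.arange(w),np.arange(h))
    x=cv2.undistortPoints(np.stack([u,v],-1).reshape(-1,1,2).astype(float),a["K"],a["D"])[:,0]
    X=np.c_[x,np.ones(len(x))]*a["d"].reshape(-1,1)
    return ((X-a["t"])@a["R"]).reshape(h,w,3)
E
python3 - <<'E'
from h import *
snap("top","top0");snap("scene","scene0")
a=cv2.imread("pics/top0.png");b=cv2.imread("pics/scene0.png")
print(ctrl.get_obs())
for n in("top","scene"):
    i=ctrl.camera_info(n);R=np.array(i["R"]);print(n,-R.T@i["t"],R[2],i["camera_matrix"][0])
print(ctrl.camera_info("wrist"))
E
```

```text
{'t': 0.1, 'q': array([-1.40201629e+00,  5.32977517e-02,  1.61418291e+00,  1.14245108e-06,
        1.47597469e+00, -1.19018043e-01]), 'dq': array([ 0.00048024, -0.00347399, -0.00413562, -0.00191621,  0.00063331,
       -0.00202244]), 'effort': array([ 1.49358781e-03, -3.94901133e+01, -3.71364605e+01, -5.55364318e-05,
        3.90617948e-03, -1.11400715e-05]), 'tool_pos': array([ 0.17729482, -0.59873388,  0.230166  ]), 'tool_rot': array([-3.10727949e+00, -4.50246396e-01,  7.09642340e-05]), 'contact_force': array([-0.21621482,  0.02065006, -0.49380873]), 'wrist_torque': array([ 0.08215412,  0.02213748, -0.06555022]), 'grip_force': 0.0, 'opening': 0.08535034106916756}
top [0.33181094 0.03043196 1.60653252] [ 0.1299172  -0.01588454 -0.9913976 ] [478.47950091   0.         323.44208801]
scene [0.11515427 0.90599999 0.6852482 ] [ 0.37395572 -0.76865581 -0.51896568] [458.20483674   0.         314.33529017]
{'camera_matrix': array([[346.34512249,   0.        , 321.18128768],
       [  0.        , 346.34512249, 198.86773226],
       [  0.        ,   0.        ,   1.        ]]), 'distortion': array([-0.05989745,  0.        ,  0.        ,  0.        ,  0.        ]), 'T_tool_cam': array([[ 5.43969195e-04, -9.63715969e-01, -2.66929269e-01,
         6.76670020e-02],
       [ 9.99999851e-01,  5.13546437e-04,  1.83779815e-04,
        -2.66326145e-04],
       [-4.00309679e-05, -2.66929329e-01,  9.63716105e-01,
        -1.43600171e-01],
       [ 0.00000000e+00,  0.00000000e+00,  0.00000000e+00,
         1.00000000e+00]])}
```

View pics/top0.png

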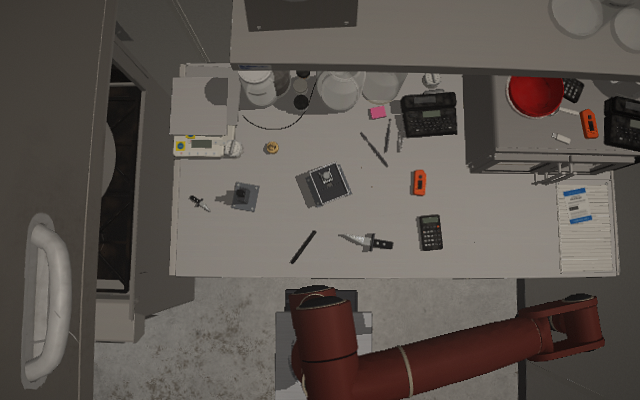

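View pics/scene0.png

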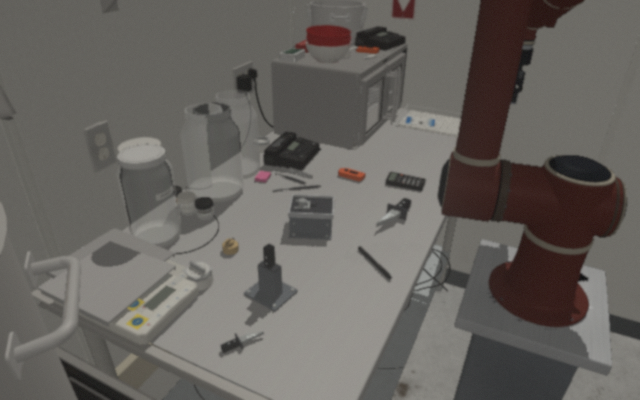

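Scene: the wedge stands in its holder at top px (243,195). The look-alikes are a big wedge lying at (370,242) and a small one lying at (200,203). The stand is at (325,183). I choose the one in the holder and check it in a close crop.

```bash
python3 - <<'E'
from h import *
for n,u,v,z in[("handle top",243,191,.128),("holder foot",245,196,.005),("big",370,242,.01),("small",200,203,.01),("stand",325,183,.06)]: print(n,P("top0",u,v,z).round(3),P("top0",u,v).round(3))
print(P("scene0",269,248).round(3),P("scene0",312,215).round(3))
a=cv2.imread("pics/top0.png")[150:225,180:360];b=cv2.imread("pics/scene0.png")[185:310,215:345]
a=cv2.resize(a,None,fx=4,fy=4,interpolation=2);b=cv2.resize(b,None,fx=2.4,fy=2.4,interpolation=2)
c=np.zeros((600,720,3),np.uint8);c[:300]=a;c[300:,:312]=b;cv2.imwrite("pics/c1.png",c)
E
```

```text
handle top [0.535 0.258 0.128] [0.538 0.261 0.11 ]
holder foot [0.535 0.27  0.005] [0.526 0.258 0.079]
big [ 0.384 -0.152  0.01 ] [ 0.384 -0.15   0.024]
small [0.509 0.42  0.01 ] [0.508 0.419 0.017]
stand [0.574 0.001 0.06 ] [0.575 0.001 0.051]
[0.524 0.274 0.129] [0.548 0.029 0.062]
```

View pics/c1.png

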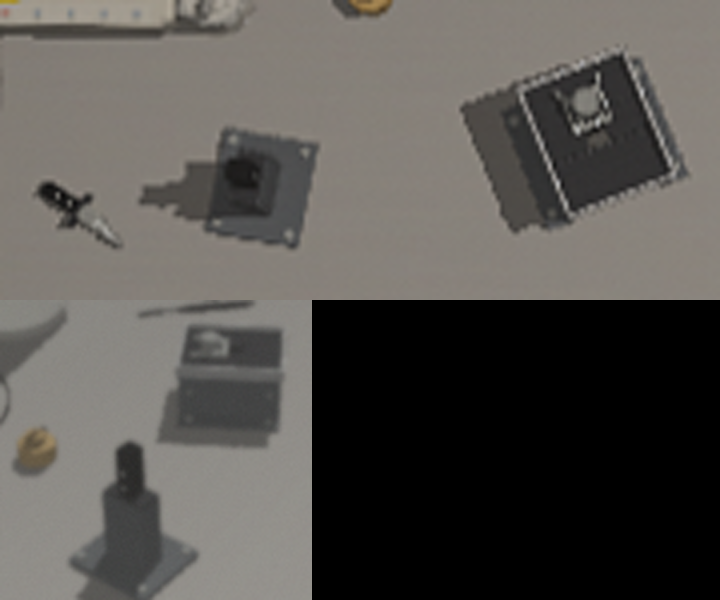

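The crop confirms it: the black handle stands in the grey tube at (243,172), and the stand with spindle is at (585,97), yaw about +19°. I move in for a wrist view of both.

jog_arm(
  steps=[
    {"linear": [0.026,-0.0306,-0.001]},
    {"linear": [0.026,-0.0306,-0.001]},
    {"linear": [0.026,-0.0306,-0.001]},
    {"linear": [0.026,-0.0306,-0.001]},
    {"linear": [0.026,-0.0306,-0.001]},
    {"linear": [0.026,-0.0306,-0.001]},
    {"linear": [0.026,-0.0306,-0.001]},
    {"linear": [0.026,-0.0306,-0.001]},
    {"linear": [0.026,-0.0306,-0.001]},
    {"linear": [0.026,-0.0306,-0.001]},
  ],
)

```text
validation failed for argument at $.st...
```

jog_arm(
  steps=[
    {"linear": [0.026,-0.0306,-0.001]},
    {"linear": [0.026,-0.0306,-0.001]},
    {"linear": [0.026,-0.0306,-0.001]},
    {"linear": [0.026,-0.0306,-0.001]},
    {"linear": [0.026,-0.0306,-0.001]},
    {"linear": [0.026,-0.0306,-0.001]},
    {"linear": [0.026,-0.0306,-0.001],"delta_rot": [0,0,8]},
    {"linear": [0.03,-0.026,-0.001],"delta_rot": [0,0,8.5]},
    {"linear": [0.01,-0.01,0]},
    {"linear": [0,0,0]},
  ],
)

```text
validation failed for argument at $.st...
```

```bash
python3 - <<'E'
from h import *
o=ctrl.get_obs();print(o["t"],o["tool_pos"],Ro.from_rotvec(o["tool_rot"]).as_matrix().round(4),o["contact_force"],o["wrist_torque"])
snap("wrist","w1")
E
```

```text
0.1 [ 0.17729482 -0.59873388  0.230166  ] [[ 9.589e-01  2.838e-01 -3.000e-04]
 [ 2.838e-01 -9.589e-01  1.800e-03]
 [ 2.000e-04 -1.800e-03 -1.000e+00]] [-0.21621482  0.02065006 -0.49380873] [ 0.08215412  0.02213748 -0.06555022]
```

View pics/w1.png

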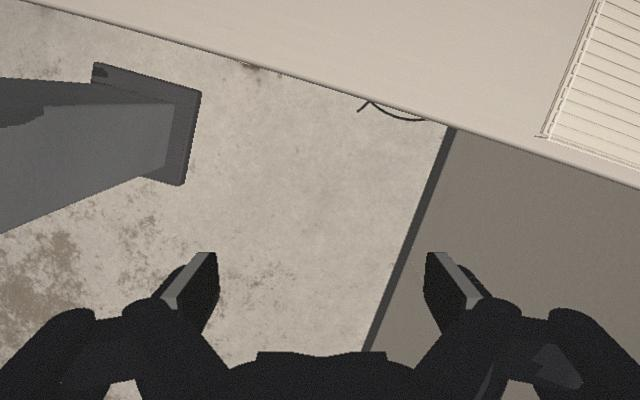

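The move was refused, because every row needs all its fields. The view shows only floor and the fingers (pads at (200,270) and (445,270)). I retry with full rows.

jog_arm(
  steps=[
    {"delta_rot": [0,0,0],"linear": [0.026,-0.0306,-0.001],"grip": 0.085},
    {"delta_rot": [0,0,0],"linear": [0.026,-0.0306,-0.001],"grip": 0.085},
    {"delta_rot": [0,0,0],"linear": [0.026,-0.0306,-0.001],"grip": 0.085},
    {"delta_rot": [0,0,0],"linear": [0.026,-0.0306,-0.001],"grip": 0.085},
    {"delta_rot": [0,0,0],"linear": [0.026,-0.0306,-0.001],"grip": 0.085},
    {"delta_rot": [0,0,0],"linear": [0.026,-0.0306,-0.001],"grip": 0.085},
    {"delta_rot": [0,0,0],"linear": [0.026,-0.0306,-0.001],"grip": 0.085},
    {"delta_rot": [0,0,0],"linear": [0.026,-0.0306,-0.001],"grip": 0.085},
    {"delta_rot": [0,0,0],"linear": [0.026,-0.0306,-0.001],"grip": 0.085},
    {"delta_rot": [0,0,0],"linear": [0.026,-0.0306,-0.001],"grip": 0.085},
  ],
)

```text
t: 1.15
tool_pos: [0.34, -0.2304, 0.2411]
tool_rot: [3.109, 0.45, 0.0]
contact_force: [0.3, 0.4, 0.3]
opening: 0.0848
grip_force: 0.0
```

jog_arm(
  steps=[
    {"delta_rot": [0,0,0],"linear": [0.026,-0.0306,-0.001],"grip": 0.085},
    {"delta_rot": [0,0,0],"linear": [0.026,-0.0306,-0.001],"grip": 0.085},
    {"delta_rot": [0,0,0],"linear": [0.026,-0.0306,-0.001],"grip": 0.085},
    {"delta_rot": [0,0,0],"linear": [0.026,-0.0306,-0.001],"grip": 0.085},
    {"delta_rot": [0,0,0],"linear": [0.026,-0.0306,-0.001],"grip": 0.085},
    {"delta_rot": [0,0,0],"linear": [0.026,-0.0306,-0.001],"grip": 0.085},
    {"delta_rot": [0,0,0],"linear": [0.026,-0.0306,-0.001],"grip": 0.085},
    {"delta_rot": [0,0,8],"linear": [0.03,-0.026,-0.001],"grip": 0.085},
    {"delta_rot": [0,0,8.5],"linear": [0.02,-0.03,-0.001],"grip": 0.085},
    {"delta_rot": [0,0,0],"linear": [0,0,0],"grip": 0.085},
  ],
)

```text
t: 2.15
tool_pos: [0.491, 0.0941, 0.2499]
tool_rot: [-3.141, -0.003, 0.001]
contact_force: [0.4, 0.3, 0.5]
opening: 0.0851
grip_force: 0.0
```

```bash
python3 - <<'E'
from h import *
o=ctrl.get_obs();print(o["t"],o["tool_pos"],Ro.from_rotvec(o["tool_rot"]).as_matrix().round(4),o["contact_force"])
snap("wrist","w1")
E
```

```text
2.15 [0.4909606  0.09411002 0.24989501] [[ 1.0e+00  2.1e-03 -8.0e-04]
 [ 2.1e-03 -1.0e+00  1.0e-03]
 [-8.0e-04 -1.0e-03 -1.0e+00]] [0.37776345 0.27156134 0.50327186]
```

View pics/w1.png

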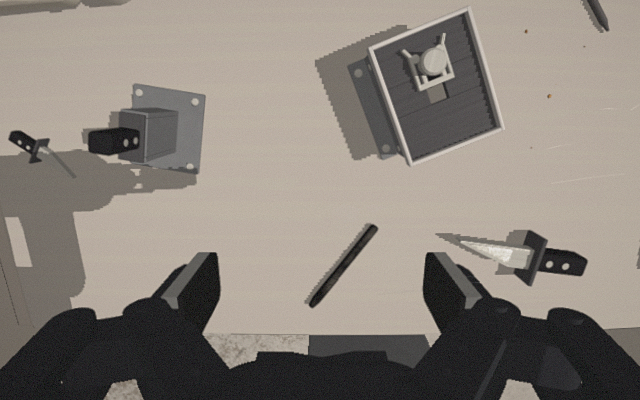

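Wrist view: spindle head at (433,60), deck lip corners (369,49), (467,10), (503,128), (411,164). Holder foot corners are (134,84), (205,95), (196,173); the handle's top end is at about (95,142).

```bash
python3 - <<'E'
from h import *
f="w1"
L=[P(f,u,v,.067)for u,v in[(369,49),(467,10),(503,128),(411,164)]];print("lip",np.array(L).round(4))
L=np.array(L)
e1=L[0]-L[3];e2=L[1]-L[2];e3=L[0]-L[1];e4=L[3]-L[2]
print(np.linalg.norm([e1,e2,e3,e4],axis=1).round(4),[np.degrees(np.arctan2(e[1],e[0])).round(2) for e in(e1,e2)],[np.degrees(np.arctan2(e[1],e[0])).round(2)-90 for e in(e3,e4)])
print("spindle",P(f,433,60,.078).round(4))
F=np.array([P(f,u,v,.006)for u,v in[(134,84),(205,95),(196,173)]]);print("foot",F.round(4),np.linalg.norm(np.diff(F,axis=0),axis=1))
for e in(F[0]-F[1],F[1]-F[2]):print(np.degrees(np.arctan2(e[1],e[0])))
print("foot centre",(F[0]+F[2])/2)
X=pts(f)
def box(m,n):
    p=X[m];print(n,len(p),np.median(p,0).round(4))
    if len(p)>20:
        r=cv2.minAreaRect((p[:,:2]*1000).astype(np.float32));print(r)
a=X[70:180,60:220]
for lo,hi in[(.124,.135),(.076,.084),(.1,.12)]:
    p=a.reshape(-1,3);p=p[(p[:,2]>lo)&(p[:,2]<hi)];print("holder",lo,len(p),np.median(p,0).round(4) if len(p) else 0, cv2.minAreaRect((p[:,:2]*1000).astype(np.float32)) if len(p)>9 else 0)
a=X[0:170,340:520].reshape(-1,3)
for lo,hi in[(.074,.082),(.0645,.0695),(.056,.062)]:
    p=a[(a[:,2]>lo)&(a[:,2]<hi)];print("stand",lo,len(p),np.median(p,0).round(4),cv2.minAreaRect((p[:,:2]*1000).astype(np.float32)))
im=cv2.imread("pics/w1.png");A=cv2.resize(im[10:130,370:490],None,fx=4.8,fy=4.8,interpolation=2);B=cv2.resize(im[80:180,80:210],None,fx=1.6,fy=1.6)
B=cv2.resize(im[75:185,80:125],None,fx=4.8,fy=4.8,interpolation=2)
c=np.zeros((576,800,3),np.uint8);c[:576,:576]=A;c[:528,580:796]=B;cv2.imwrite("pics/c2.png",c)
E
```

```text
lip [[ 0.6055  0.0526  0.067 ]
 [ 0.6393 -0.0323  0.067 ]
 [ 0.5378 -0.0768  0.067 ]
 [ 0.5028  0.0087  0.067 ]]
[0.1116 0.1108 0.0914 0.0924] [np.float64(23.15), np.float64(23.69)] [np.float64(21.739999999999995), np.float64(22.269999999999996)]
spindle [ 0.5957 -0.0017  0.078 ]
foot [[0.5802 0.2986 0.006 ]
 [0.5676 0.2208 0.006 ]
 [0.4814 0.2382 0.006 ]] [0.07887277 0.08789618]
80.75315360559914
-11.397721855356213
foot centre [0.53082654 0.26839092 0.006     ]
holder 0.124 596 [0.5303 0.2672 0.1285] ((529.8495483398438, 268.59979248046875), (20.566659927368164, 18.657312393188477), 79.3625717163086)
holder 0.076 988 [0.5382 0.2635 0.0806] ((530.98388671875, 267.8099060058594), (26.584226608276367, 46.63644027709961), 80.21255493164062)
holder 0.1 335 [0.5316 0.2596 0.1098] ((533.2780151367188, 263.1448974609375), (23.25048065185547, 11.3642578125), 32.10881423950195)
stand 0.074 597 [ 0.5948 -0.0011  0.0787] ((595.2921752929688, -1.4785652160644531), (22.622589111328125, 22.31940460205078), 2.737591028213501)
stand 0.0645 2919 [ 0.583  -0.0102  0.0675] ((571.8287353515625, -11.792160034179688), (117.14752197265625, 97.16962432861328), 22.32355308532715)
stand 0.056 8807 [ 0.5684 -0.0151  0.0609] ((571.2786865234375, -10.171867370605469), (114.01747131347656, 93.72364807128906), 22.304454803466797)
```

View pics/c2.png

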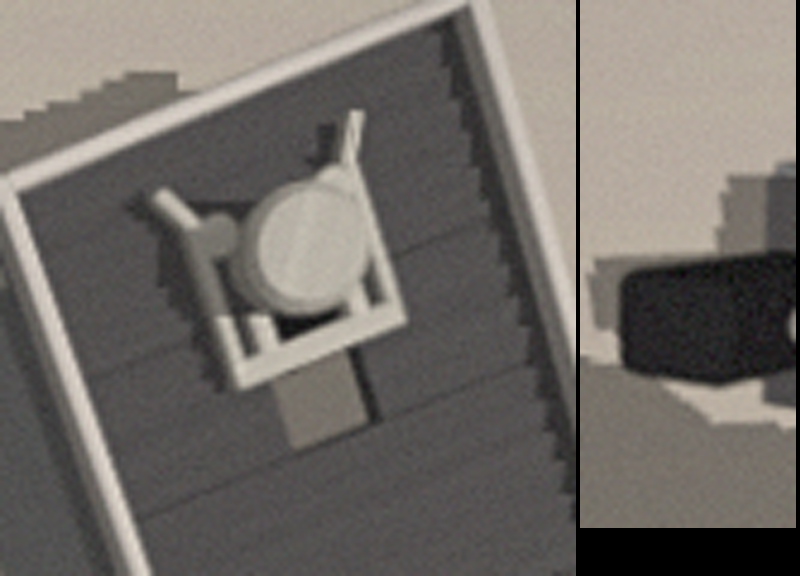

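The crop shows the clip's bar from (235,380) to (405,310), the slot below it at (320,400) and the spindle at (310,245). The handle is at (0.530, 0.268), yaw about -10.2°; the stand yaw is about 22.3°.

jog_arm(
  steps=[
    {"delta_rot": [0,0,0],"linear": [0.0079,-0.0348,0],"grip": 0.07},
    {"delta_rot": [0,0,0],"linear": [0.0079,-0.0348,0],"grip": 0.07},
    {"delta_rot": [0,0,0],"linear": [0.0079,-0.0348,0],"grip": 0.07},
    {"delta_rot": [0,0,0],"linear": [0.0079,-0.0348,0],"grip": 0.07},
    {"delta_rot": [0,0,0],"linear": [0.0079,-0.0348,0],"grip": 0.07},
    {"delta_rot": [0,0,5.2],"linear": [0,0,0],"grip": 0.07},
    {"delta_rot": [0,0,5.1],"linear": [0,0,0.03],"grip": 0.07},
    {"delta_rot": [0,0,0],"linear": [0,0,0.04],"grip": 0.07},
    {"delta_rot": [0,0,0],"linear": [0,0,0.03],"grip": 0.07},
    {"delta_rot": [0,0,0],"linear": [0,0,0],"grip": 0.07},
  ],
)

```text
t: 3.2
tool_pos: [0.5262, 0.2625, 0.1443]
tool_rot: [3.124, -0.282, -0.016]
contact_force: [-0.6, -0.4, -0.2]
opening: 0.0701
grip_force: 0.0
```

```bash
python3 - <<'E'
from h import *
o=ctrl.get_obs();M=Ro.from_rotvec(o["tool_rot"]).as_matrix();print(o["t"],o["tool_pos"],np.degrees(np.arctan2(M[1,0],M[0,0])),M[2].round(4),o["contact_force"],o["wrist_torque"])
snap("wrist","w2");X=pts("w2").reshape(-1,3)
X=X[np.hypot(X[:,0]-.53,X[:,1]-.268)<.05]
for lo,hi in[(.122,.135),(.074,.084)]:
    p=X[(X[:,2]>lo)&(X[:,2]<hi)];print(len(p),np.median(p,0) if len(p) else 0,cv2.minAreaRect((p[:,:2]*1000).astype(np.float32)) if len(p)>9 else 0)
E
```

```text
3.2 [0.52621202 0.26247215 0.14428892] -10.329112928355629 [-0.0095  0.0059 -0.9999] [-0.62823204 -0.41057677 -0.15243658] [-0.02011521 -0.00324928  0.03919364]
1397 [0.53202083 0.26843182 0.12855749] ((530.5758666992188, 268.9241027832031), (19.913393020629883, 17.981914520263672), 80.06633758544922)
1361 [0.54512635 0.26441583 0.08056579] ((531.6615600585938, 268.6517333984375), (25.696889877319336, 45.88126754760742), 80.07177734375)
```

jog_arm(
  steps=[
    {"delta_rot": [0,0,-0.4],"linear": [0,0,0],"grip": 0.07},
    {"delta_rot": [0,0,0],"linear": [0,0,0],"grip": 0.07},
  ],
)

```text
t: 3.45
tool_pos: [0.5315, 0.2652, 0.1533]
tool_rot: [-3.128, 0.271, -0.007]
contact_force: [0.6, 0.4, 0.4]
opening: 0.07
grip_force: 0.0
```

```bash
cat >> h.py <<'E'
def st(tgt=None):
    o=ctrl.get_obs();M=Ro.from_rotvec(o["tool_rot"]).as_matrix();print(o["t"],o["tool_pos"].round(5),"yaw %.2f"%np.degrees(np.arctan2(M[1,0],M[0,0])),"zax",M[:,2].round(4),"F",o["contact_force"].round(2),"T",o["wrist_torque"].round(3),"op %.4f g %.1f"%(o["opening"],o["grip_force"]))
    print("tilt fix rot about tool xyz deg",np.degrees(np.cross([0,0,1],M.T@[0,0,-1])).round(2))
    if tgt is not None: print("tool delta",(M.T@(np.array(tgt)-o["tool_pos"])).round(5))
E
python3 -c "
from h import *
st([.5307,.2688,.086])"
```

```text
3.45 [0.53146 0.2652  0.15333] yaw -9.91 zax [ 0.0044  0.0014 -1.    ] F [0.64 0.38 0.41] T [ 0.043  0.036 -0.033] op 0.0700 g 0.0
tilt fix rot about tool xyz deg [-0.12 -0.23  0.  ]
tool delta [-0.00164 -0.00327  0.06733]
```

jog_arm(
  steps=[
    {"delta_rot": [0,0,0],"linear": [0,-0.002,0.005],"grip": 0.07},
    {"delta_rot": [0,0,0],"linear": [0,-0.001,0.01],"grip": 0.07},
    {"delta_rot": [0,0,0],"linear": [0,0,0.01],"grip": 0.07},
    {"delta_rot": [0,0,0],"linear": [0,0,0.006],"grip": 0.07},
    {"delta_rot": [0,0,0],"linear": [0,0,0.003],"grip": 0.07},
    {"delta_rot": [0,0,0],"linear": [0,0,0],"grip": 0.07},
    {"delta_rot": [0,0,0],"linear": [0,0,0],"grip": 0.07},
    {"delta_rot": [0,0,0],"linear": [0,0,0],"grip": 0.07},
  ],
)

```text
t: 4.25
tool_pos: [0.5307, 0.2681, 0.1168]
tool_rot: [-3.13, 0.271, -0.001]
contact_force: [-0.6, -0.4, 0.7]
opening: 0.0699
grip_force: 0.0
```

```bash
python3 -c "
from h import *
st([.5307,.2688,.086])"
```

```text
4.25 [0.53068 0.26812 0.1168 ] yaw -9.91 zax [ 8.e-04  3.e-04 -1.e+00] F [-0.56 -0.37  0.73] T [-0.006  0.003 -0.049] op 0.0699 g 0.0
tilt fix rot about tool xyz deg [-0.02 -0.04  0.  ]
tool delta [-0.00012 -0.00067  0.0308 ]
```

jog_arm(
  steps=[
    {"delta_rot": [0,0,0],"linear": [0,-0.0006,0.01],"grip": 0.07},
    {"delta_rot": [0,0,0],"linear": [0,0,0.01],"grip": 0.07},
    {"delta_rot": [0,0,0],"linear": [0,0,0.006],"grip": 0.07},
    {"delta_rot": [0,0,0],"linear": [0,0,0.004],"grip": 0.06},
    {"delta_rot": [0,0,0],"linear": [0,0,0],"grip": 0.04},
    {"delta_rot": [0,0,0],"linear": [0,0,0],"grip": 0.025},
    {"delta_rot": [0,0,0],"linear": [0,0,0],"grip": 0.01},
    {"delta_rot": [0,0,0],"linear": [0,0,0],"grip": 0.01},
    {"delta_rot": [0,0,0],"linear": [0,0,0],"grip": 0.01},
    {"delta_rot": [0,0,0],"linear": [0,0,0],"grip": 0.01},
  ],
  newtons=100,
)

```text
t: 5.25
tool_pos: [0.5309, 0.2687, 0.0869]
tool_rot: [-3.129, 0.271, -0.002]
contact_force: [0.2, 0.2, 2.0]
opening: 0.0186
grip_force: 97.6
```

```bash
python3 -c "
from h import *
st([.5307,.2688,.086])"
```

```text
5.25 [0.53089 0.26874 0.08693] yaw -9.91 zax [ 1.1e-03  4.0e-04 -1.0e+00] F [0.18 0.2  2.05] T [ 0.014 -0.075  0.015] op 0.0186 g 97.6
tilt fix rot about tool xyz deg [-0.03 -0.06  0.  ]
tool delta [-2.0e-04 -3.0e-05  9.3e-04]
```

jog_arm(
  steps=[
    {"delta_rot": [0,0,0],"linear": [0,0,-0.004],"grip": 0.01},
    {"delta_rot": [0,0,0],"linear": [0,0,-0.01],"grip": 0.01},
    {"delta_rot": [0,0,0],"linear": [0,0,-0.015],"grip": 0.01},
    {"delta_rot": [0,0,0],"linear": [0,0,-0.015],"grip": 0.01},
    {"delta_rot": [0,0,0],"linear": [0,0,-0.015],"grip": 0.01},
    {"delta_rot": [0,0,0],"linear": [0,0,-0.015],"grip": 0.01},
    {"delta_rot": [0,0,0],"linear": [0,0,-0.013],"grip": 0.01},
    {"delta_rot": [0,0,0],"linear": [0,0,-0.006],"grip": 0.01},
    {"delta_rot": [0,0,0],"linear": [0,0,0],"grip": 0.01},
    {"delta_rot": [0,0,0],"linear": [0,0,0],"grip": 0.01},
  ],
)

```text
t: 6.25
tool_pos: [0.5301, 0.2685, 0.1788]
tool_rot: [3.129, -0.271, -0.001]
contact_force: [0.3, 0.2, -2.2]
opening: 0.0186
grip_force: 97.6
```

```bash
python3 -c "
from h import *
st([.5654,-.0136,.18])
snap('wrist','w3');X=pts('w3').reshape(-1,3)
o=ctrl.get_obs();M=Ro.from_rotvec(o['tool_rot']).as_matrix();Y=(X-o['tool_pos'])@M
for a in range(-5,85,6):
    p=Y[(abs(Y[:,1])<.004)&(abs(Y[:,0])<.03)&(Y[:,2]>a/1e3)&(Y[:,2]<(a+6)/1e3)];print(a,len(p),np.percentile(p[:,0],[10,50,90]).round(4) if len(p) else '')
p=Y[(abs(Y[:,1])<.02)&(abs(Y[:,0])<.025)&(Y[:,2]>.05)&(Y[:,2]<.085)];print(len(p),np.percentile(p,[2,50,98],axis=0).round(4))
"
```

```text
6.25 [0.53012 0.26846 0.17876] yaw -9.91 zax [-9.e-04 -3.e-04 -1.e+00] F [ 0.28  0.24 -2.24] T [-0.007  0.029  0.046] op 0.0186 g 97.6
tilt fix rot about tool xyz deg [ 0.03  0.05 -0.  ]
tool delta [ 0.0833   0.27178 -0.00117]
-5 95 [0.0082 0.0085 0.0088]
1 535 [0.0085 0.0145 0.0205]
7 8 [0.0161 0.0213 0.0215]
13 0 
19 0 
25 0 
31 0 
37 0 
43 0 
49 0 
55 0 
61 0 
67 0 
73 24 [0.0015 0.0016 0.0019]
79 0 
30 [[ 0.0013 -0.0048  0.0739]
 [ 0.0016 -0.0002  0.0757]
 [ 0.0019  0.0044  0.0776]]
```

View pics/w3.png

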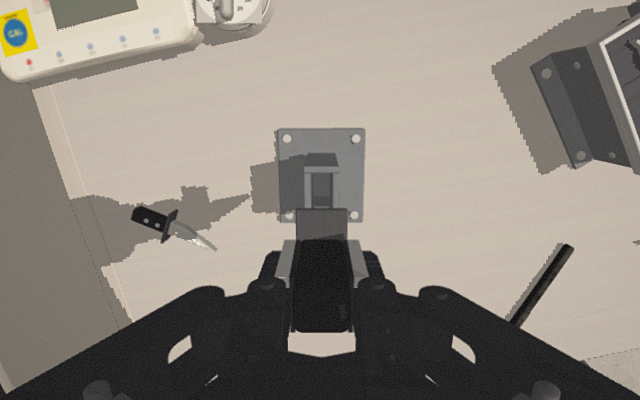

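The view shows the handle (320,285), the collar front at (322,208) and the empty holder mouth at (321,185). Depth puts the tip's flat face at tool x ≈ +1.7 mm, so the blade is offset about -7 mm. Next I carry the wedge to the stand.

jog_arm(
  steps=[
    {"delta_rot": [0,0,0],"linear": [0.0045,0.0134,0],"grip": 0.01},
    {"delta_rot": [0,0,0],"linear": [0.0089,0.0268,0],"grip": 0.01},
    {"delta_rot": [0,0,0],"linear": [0.0134,0.0402,0],"grip": 0.01},
    {"delta_rot": [0,0,0],"linear": [0.0134,0.0402,0],"grip": 0.01},
    {"delta_rot": [0,0,0],"linear": [0.0134,0.0402,0],"grip": 0.01},
    {"delta_rot": [0,0,0],"linear": [0.0134,0.0402,0],"grip": 0.01},
    {"delta_rot": [0,0,0],"linear": [0.0089,0.0268,0],"grip": 0.01},
    {"delta_rot": [0,0,0],"linear": [0.0071,0.0214,0],"grip": 0.01},
    {"delta_rot": [0,0,0],"linear": [0.0045,0.0134,0],"grip": 0.01},
    {"delta_rot": [0,0,0],"linear": [0.0018,0.0055,0],"grip": 0.01},
  ],
)

```text
t: 7.3
tool_pos: [0.572, -0.0125, 0.1788]
tool_rot: [3.13, -0.274, -0.002]
contact_force: [-0.7, 0.3, -1.9]
opening: 0.0189
grip_force: 97.9
```

jog_arm(
  steps=[
    {"delta_rot": [0,0,-4],"linear": [0,0,0],"grip": 0.01},
    {"delta_rot": [0,0,-7],"linear": [0,0,0],"grip": 0.01},
    {"delta_rot": [0,0,-7],"linear": [0,0,0],"grip": 0.01},
    {"delta_rot": [0,0,-7],"linear": [0,0,0],"grip": 0.01},
    {"delta_rot": [0,0,-5],"linear": [0,0,0],"grip": 0.01},
    {"delta_rot": [0,0,-2.2],"linear": [0,0,0],"grip": 0.01},
    {"delta_rot": [0,0,0],"linear": [0,0,0],"grip": 0.01},
    {"delta_rot": [0,0,0],"linear": [0,0,0],"grip": 0.01},
    {"delta_rot": [0,0,0],"linear": [0,0,0],"grip": 0.01},
  ],
)

```text
t: 8.2
tool_pos: [0.5722, -0.0106, 0.1792]
tool_rot: [-3.082, -0.607, 0.0]
contact_force: [0.2, -0.7, -1.4]
opening: 0.0185
grip_force: 97.7
```

```bash
python3 -c "
from h import *
st([.5719,-.011,.179])
o=ctrl.get_obs()
snap('wrist','w4');X=pts('w4').reshape(-1,3)
M=Ro.from_rotvec(o['tool_rot']).as_matrix();Y=(X-o['tool_pos'])@M
def rep(n,m):
    p=Y[m];print(n,len(p),np.percentile(p,[1,50,99],axis=0).round(4).tolist())
    W=X[m];
    if len(p)>9: print(cv2.minAreaRect((W[:,:2]*1000).astype(np.float32)),cv2.minEnclosingCircle((p[:,:2]*1000).astype(np.float32)))
near=np.hypot(X[:,0]-.595,X[:,1]+.0015)<.03
rep('tip',(abs(Y[:,1])<.01)&(Y[:,0]<.005)&(Y[:,0]>-.01)&(Y[:,2]>.06)&(Y[:,2]<.085))
rep('spindle',near&(X[:,2]>.0755)&(X[:,2]<.082))
rep('clip',near&(X[:,2]>.0635)&(X[:,2]<.0695))
big=np.hypot(X[:,0]-.57,X[:,1]+.01)<.09
rep('deck+lip',big&(X[:,2]>.056)&(X[:,2]<.07))
rep('lip',big&(X[:,2]>.065)&(X[:,2]<.07))
im=cv2.imread('pics/w4.png');cv2.imwrite('pics/c4.png',cv2.resize(im[80:280,220:420],(600,600),interpolation=2))
"
```

```text
8.2 [ 0.57217 -0.01056  0.17917] yaw 22.29 zax [-3.e-04  1.e-04 -1.e+00] F [ 0.17 -0.68 -1.45] T [ 0.018  0.036 -0.003] op 0.0185 g 97.7
tilt fix rot about tool xyz deg [-0.01  0.01  0.  ]
tool delta [-0.00042  0.00031  0.00017]
tip 30 [[0.0011, -0.0048, 0.0745], [0.0016, 0.0, 0.076], [0.0019, 0.0048, 0.0781]]
((573.70361328125, -9.87873363494873), (0.8435220718383789, 9.944375991821289), 24.922603607177734) ((1.271752953529358, -0.010778665542602539), 4.972107410430908)
spindle 799 [[0.014, -0.0096, 0.0988], [0.0251, 0.0011, 0.1005], [0.0355, 0.0119, 0.1029]]
((595.7879638671875, -2.4719371795654297), (22.47173500061035, 22.354965209960938), 21.654396057128906) ((24.672744750976562, 1.3253307342529297), 11.609646797180176)
clip 943 [[0.0053, -0.0173, 0.1105], [0.0193, 0.0012, 0.1123], [0.0539, 0.0199, 0.1143]]
((600.0308227539062, -0.6440200805664062), (48.86387252807617, 40.325035095214844), 22.031890869140625) ((27.32085418701172, 1.504292607307434), 27.709989547729492)
deck+lip 13017 [[-0.0474, -0.0459, 0.1102], [0.0157, 0.0034, 0.1179], [0.0568, 0.0483, 0.1199]]
((572.46484375, -11.863960266113281), (114.62762451171875, 96.64476013183594), 22.599014282226562) ((-0.19600780308246613, 1.0977473258972168), 73.93042755126953)
lip 3157 [[-0.0508, -0.0466, 0.1098], [0.0254, 0.0012, 0.1116], [0.0568, 0.0491, 0.1139]]
((572.5029296875, -11.952201843261719), (114.20693969726562, 96.77082061767578), 22.3382568359375) ((-0.19600780308246613, 1.0977473258972168), 73.93042755126953)
```

View pics/c4.png

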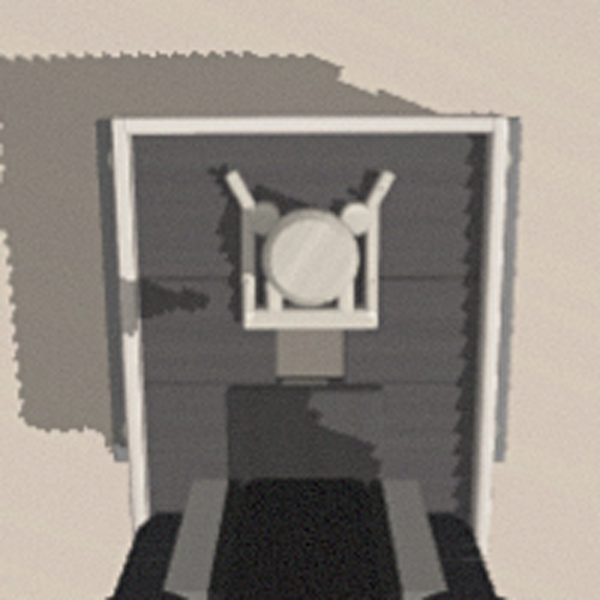

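The crop shows the spindle (312,257), the clip bar (311,320) and the slot below it at (310,352), all in line with the wedge. The spindle lies at tool y = +1.3 mm and the flat face is 11.4 mm short of the head. I shift and go down to feeling height.

jog_arm(
  steps=[
    {"delta_rot": [0,0,0],"linear": [0.003,0.0006,0.003],"grip": 0.01},
    {"delta_rot": [0,0,0],"linear": [0.003,0.0007,0.006],"grip": 0.01},
    {"delta_rot": [0,0,0],"linear": [0.002,0,0.006],"grip": 0.01},
    {"delta_rot": [0,0,0],"linear": [0,0,0.006],"grip": 0.01},
    {"delta_rot": [0,0,0],"linear": [0,0,0.004],"grip": 0.01},
    {"delta_rot": [0,0,0],"linear": [0,0,0.0025],"grip": 0.01},
    {"delta_rot": [0,0,0],"linear": [0,0,0],"grip": 0.01},
    {"delta_rot": [0,0,0],"linear": [0,0,0],"grip": 0.01},
    {"delta_rot": [0,0,0],"linear": [0,0,0],"grip": 0.01},
    {"delta_rot": [0,0,0],"linear": [0,0,0],"grip": 0.01},
  ],
)

```text
t: 9.25
tool_pos: [0.5804, -0.0091, 0.1522]
tool_rot: [3.082, 0.607, 0.001]
contact_force: [-0.3, -0.5, -2.3]
opening: 0.0185
grip_force: 97.7
```

jog_arm(
  steps=[
    {"delta_rot": [0,0,0],"linear": [0.0005,0,0],"grip": 0.01},
    {"delta_rot": [0,0,0],"linear": [0.0005,0,0],"grip": 0.01},
    {"delta_rot": [0,0,0],"linear": [0.0005,0,0],"grip": 0.01},
    {"delta_rot": [0,0,0],"linear": [0,0,0],"grip": 0.01},
    {"delta_rot": [0,0,0],"linear": [0,0,0],"grip": 0.01},
  ],
)

```text
t: 9.75
tool_pos: [0.5816, -0.0085, 0.1518]
tool_rot: [-3.082, -0.607, 0.0]
contact_force: [-0.3, -0.1, -0.7]
opening: 0.0188
grip_force: 97.7
```

```bash
python3 -c "
from h import *
st([.5958,-.0025,.151])
o=ctrl.get_obs()
snap('wrist','w5');X=pts('w5').reshape(-1,3)
M=Ro.from_rotvec(o['tool_rot']).as_matrix();Y=(X-o['tool_pos'])@M
near=np.hypot(X[:,0]-.595,X[:,1]+.0015)<.03
m=near&(X[:,2]>.0755)&(X[:,2]<.082)
print(cv2.minEnclosingCircle((Y[m][:,:2]*1000).astype(np.float32)))
print((M.T@ctrl.get_obs()['contact_force']))
"
```

```text
9.75 [ 0.58158 -0.00847  0.1518 ] yaw 22.29 zax [-0. -0. -1.] F [-0.27 -0.06 -0.65] T [-0.009 -0.04   0.014] op 0.0188 g 97.7
tilt fix rot about tool xyz deg [-0.  0.  0.]
tool delta [ 0.01542 -0.00013  0.0008 ]
((13.539397239685059, 0.07853855937719345), 13.135022163391113)
[0.33951097 0.75989299 1.8981233 ]
```

jog_arm(
  steps=[
    {"delta_rot": [0,0,0],"linear": [0.0004,0,0],"grip": 0.01},
    {"delta_rot": [0,0,0],"linear": [0.0004,0,0],"grip": 0.01},
    {"delta_rot": [0,0,0],"linear": [0.0004,0,0],"grip": 0.01},
    {"delta_rot": [0,0,0],"linear": [0,0,0],"grip": 0.01},
  ],
)

```text
t: 10.2
tool_pos: [0.5827, -0.008, 0.1518]
tool_rot: [-3.082, -0.607, -0.0]
contact_force: [1.0, -0.7, -2.1]
opening: 0.0191
grip_force: 97.7
```

jog_arm(
  steps=[
    {"delta_rot": [0,0,0],"linear": [0.0003,0,0],"grip": 0.01},
    {"delta_rot": [0,0,0],"linear": [0,0,0],"grip": 0.01},
    {"delta_rot": [0,0,0],"linear": [0,0,0],"grip": 0.01},
  ],
)

```text
t: 10.5
tool_pos: [0.583, -0.0079, 0.1518]
tool_rot: [3.082, 0.607, -0.0]
contact_force: [0.5, 0.6, -0.8]
opening: 0.019
grip_force: 97.7
```

jog_arm(
  steps=[
    {"delta_rot": [0,0,0],"linear": [0.0003,0,0],"grip": 0.01},
    {"delta_rot": [0,0,0],"linear": [0,0,0],"grip": 0.01},
    {"delta_rot": [0,0,0],"linear": [0,0,0],"grip": 0.01},
  ],
)

```text
t: 10.8
tool_pos: [0.5832, -0.0078, 0.1518]
tool_rot: [3.082, 0.607, -0.0]
contact_force: [0.7, -0.4, -1.1]
opening: 0.0187
grip_force: 97.7
```

jog_arm(
  steps=[
    {"delta_rot": [0,0,0],"linear": [0.0003,0,0],"grip": 0.01},
    {"delta_rot": [0,0,0],"linear": [0,0,0],"grip": 0.01},
    {"delta_rot": [0,0,0],"linear": [0,0,0],"grip": 0.01},
  ],
)

```text
t: 11.1
tool_pos: [0.5834, -0.0077, 0.1517]
tool_rot: [-3.082, -0.607, 0.0]
contact_force: [-0.1, 0.7, -1.6]
opening: 0.0188
grip_force: 97.7
```

jog_arm(
  steps=[
    {"delta_rot": [0,0,0],"linear": [0.0003,0,0],"grip": 0.01},
    {"delta_rot": [0,0,0],"linear": [0,0,0],"grip": 0.01},
    {"delta_rot": [0,0,0],"linear": [0,0,0],"grip": 0.01},
  ],
)

```text
t: 11.4
tool_pos: [0.5836, -0.0076, 0.1517]
tool_rot: [3.082, 0.607, -0.001]
contact_force: [-2.0, -1.0, -1.5]
opening: 0.0188
grip_force: 97.7
```

```bash
python3 -c "
from h import *
st([.5958,-.0025,.151])"
```

```text
11.4 [ 0.58361 -0.00764  0.15171] yaw 22.29 zax [-5.e-04 -1.e-04 -1.e+00] F [-1.97 -0.96 -1.5 ] T [-0.108  0.229  0.007] op 0.0188 g 97.7
tilt fix rot about tool xyz deg [-0.    0.03  0.  ]
tool delta [ 0.01323 -0.00013  0.0007 ]
```

Contact with the spindle head is felt at about 2 N. I back off a hair and go down.

jog_arm(
  steps=[
    {"delta_rot": [0,0,0],"linear": [-0.0002,0,0.0005],"grip": 0.01},
    {"delta_rot": [0,0,0],"linear": [0,0,0.001],"grip": 0.01},
    {"delta_rot": [0,0,0],"linear": [0,0,0.001],"grip": 0.01},
    {"delta_rot": [0,0,0],"linear": [0,0,0.001],"grip": 0.01},
    {"delta_rot": [0,0,0],"linear": [0,0,0.001],"grip": 0.01},
    {"delta_rot": [0,0,0],"linear": [0,0,0.0005],"grip": 0.01},
    {"delta_rot": [0,0,0],"linear": [0,0,0],"grip": 0.01},
    {"delta_rot": [0,0,0],"linear": [0,0,0],"grip": 0.01},
  ],
)

```text
t: 12.2
tool_pos: [0.5835, -0.0076, 0.1467]
tool_rot: [-3.082, -0.607, 0.0]
contact_force: [-2.0, -0.5, -1.2]
opening: 0.0189
grip_force: 97.7
```

jog_arm(
  steps=[
    {"delta_rot": [0,0,0],"linear": [0,0,0.0003],"grip": 0.01},
    {"delta_rot": [0,0,0],"linear": [0,0,0.0003],"grip": 0.01},
    {"delta_rot": [0,0,0],"linear": [0,0,0.0003],"grip": 0.01},
    {"delta_rot": [0,0,0],"linear": [0,0,0.0003],"grip": 0.01},
    {"delta_rot": [0,0,0],"linear": [0,0,0],"grip": 0.01},
  ],
)

```text
t: 12.7
tool_pos: [0.5836, -0.0076, 0.1455]
tool_rot: [-3.082, -0.607, 0.0]
contact_force: [-1.6, -1.3, -1.5]
opening: 0.0186
grip_force: 97.7
```

jog_arm(
  steps=[
    {"delta_rot": [0,0,0],"linear": [0,0,0.0003],"grip": 0.01},
    {"delta_rot": [0,0,0],"linear": [0,0,0.0003],"grip": 0.01},
    {"delta_rot": [0,0,0],"linear": [0,0,0],"grip": 0.01},
  ],
)

```text
t: 13.0
tool_pos: [0.5836, -0.0076, 0.1449]
tool_rot: [-3.082, -0.607, 0.0]
contact_force: [-0.4, -0.9, -1.3]
opening: 0.0187
grip_force: 97.7
```

jog_arm(
  steps=[
    {"delta_rot": [0,0,0],"linear": [0,0,0.0003],"grip": 0.01},
    {"delta_rot": [0,0,0],"linear": [0,0,0.0003],"grip": 0.01},
    {"delta_rot": [0,0,0],"linear": [0,0,0],"grip": 0.01},
  ],
)

```text
t: 13.3
tool_pos: [0.5836, -0.0076, 0.1443]
tool_rot: [-3.082, -0.607, 0.0]
contact_force: [-0.0, -0.5, -2.5]
opening: 0.0188
grip_force: 97.7
```

jog_arm(
  steps=[
    {"delta_rot": [0,0,0],"linear": [0,0,0.0003],"grip": 0.01},
    {"delta_rot": [0,0,0],"linear": [0,0,0.0003],"grip": 0.01},
    {"delta_rot": [0,0,0],"linear": [0,0,0],"grip": 0.01},
  ],
)

```text
t: 13.6
tool_pos: [0.5836, -0.0076, 0.1438]
tool_rot: [3.082, 0.607, -0.0]
contact_force: [-0.7, -0.5, -1.7]
opening: 0.019
grip_force: 97.7
```

jog_arm(
  steps=[
    {"delta_rot": [0,0,0],"linear": [0,0,0.0003],"grip": 0.01},
    {"delta_rot": [0,0,0],"linear": [0,0,0.0003],"grip": 0.01},
    {"delta_rot": [0,0,0],"linear": [0,0,0],"grip": 0.01},
  ],
)

```text
t: 13.9
tool_pos: [0.5836, -0.0076, 0.1431]
tool_rot: [-3.082, -0.607, 0.0]
contact_force: [-0.8, -1.1, -1.6]
opening: 0.0189
grip_force: 97.7
```

The tip is in the pocket. I continue with checks on the force.

jog_arm(
  steps=[
    {"delta_rot": [0,0,0],"linear": [0,0,0.0005],"grip": 0.01},
    {"delta_rot": [0,0,0],"linear": [0,0,0.0005],"grip": 0.01},
    {"delta_rot": [0,0,0],"linear": [0,0,0.0005],"grip": 0.01},
    {"delta_rot": [0,0,0],"linear": [0,0,0],"grip": 0.01},
  ],
)

```text
t: 14.3
tool_pos: [0.5836, -0.0076, 0.1415]
tool_rot: [-3.082, -0.607, 0.0]
contact_force: [-0.9, -0.1, -1.5]
opening: 0.0186
grip_force: 97.7
```

jog_arm(
  steps=[
    {"delta_rot": [0,0,0],"linear": [0,0,0.0005],"grip": 0.01},
    {"delta_rot": [0,0,0],"linear": [0,0,0.0005],"grip": 0.01},
    {"delta_rot": [0,0,0],"linear": [0,0,0.0005],"grip": 0.01},
    {"delta_rot": [0,0,0],"linear": [0,0,0],"grip": 0.01},
  ],
)

```text
t: 14.7
tool_pos: [0.5836, -0.0076, 0.1402]
tool_rot: [3.082, 0.607, -0.0]
contact_force: [-1.7, -0.5, -0.8]
opening: 0.0188
grip_force: 97.7
```

jog_arm(
  steps=[
    {"delta_rot": [0,0,0],"linear": [0,0,0.0005],"grip": 0.01},
    {"delta_rot": [0,0,0],"linear": [0,0,0.0005],"grip": 0.01},
    {"delta_rot": [0,0,0],"linear": [0,0,0.0005],"grip": 0.01},
    {"delta_rot": [0,0,0],"linear": [0,0,0],"grip": 0.01},
  ],
)

```text
t: 15.1
tool_pos: [0.5837, -0.0077, 0.1389]
tool_rot: [3.082, 0.607, 0.0]
contact_force: [-1.3, -0.6, 0.5]
opening: 0.0188
grip_force: 97.7
```

```bash
python3 -c "
from h import *
st()"
```

```text
15.1 [ 0.5837  -0.00769  0.13888] yaw 22.29 zax [ 3.e-04 -1.e-04 -1.e+00] F [-1.35 -0.56  0.47] T [-0.178  0.37   0.003] op 0.0188 g 97.7
tilt fix rot about tool xyz deg [ 0.01 -0.01  0.  ]
```

jog_arm(
  steps=[
    {"delta_rot": [0,0,0],"linear": [0,0,0.0006],"grip": 0.01},
    {"delta_rot": [0,0,0],"linear": [0,0,0.0006],"grip": 0.01},
    {"delta_rot": [0,0,0],"linear": [0,0,0.0006],"grip": 0.01},
    {"delta_rot": [0,0,0],"linear": [0,0,0.0006],"grip": 0.01},
  ],
)

```text
t: 15.5
tool_pos: [0.5839, -0.0077, 0.1368]
tool_rot: [3.082, 0.607, 0.001]
contact_force: [-3.2, -1.5, 3.1]
opening: 0.019
grip_force: 97.9
```

jog_arm(
  steps=[
    {"delta_rot": [0,0,0],"linear": [0,0,0.0006],"grip": 0.01},
    {"delta_rot": [0,0,0],"linear": [0,0,0.0006],"grip": 0.01},
    {"delta_rot": [0,0,0],"linear": [0,0,0.0006],"grip": 0.01},
    {"delta_rot": [0,0,0],"linear": [0,0,0.0006],"grip": 0.01},
  ],
)

```text
t: 15.9
tool_pos: [0.5838, -0.0077, 0.1341]
tool_rot: [3.082, 0.607, 0.001]
contact_force: [-1.8, -1.1, 3.0]
opening: 0.0189
grip_force: 98.0
```

```bash
python3 -c "
from h import *
st()"
```

```text
15.9 [ 0.58379 -0.00766  0.13408] yaw 22.29 zax [ 5.e-04 -0.e+00 -1.e+00] F [-1.85 -1.15  2.96] T [-0.209  0.417 -0.054] op 0.0189 g 98.0
tilt fix rot about tool xyz deg [ 0.01 -0.03  0.  ]
```

jog_arm(
  steps=[
    {"delta_rot": [0,0,0],"linear": [0,0,0.0006],"grip": 0.01},
    {"delta_rot": [0,0,0],"linear": [0,0,0.0006],"grip": 0.01},
    {"delta_rot": [0,0,0],"linear": [0,0,0.0006],"grip": 0.01},
    {"delta_rot": [0,0,0],"linear": [0,0,0.0006],"grip": 0.01},
    {"delta_rot": [0,0,0],"linear": [0,0,0.0006],"grip": 0.01},
    {"delta_rot": [0,0,0],"linear": [0,0,0.0006],"grip": 0.01},
  ],
)

```text
t: 16.5
tool_pos: [0.5837, -0.0076, 0.1303]
tool_rot: [3.082, 0.607, 0.0]
contact_force: [-1.8, -1.2, 3.6]
opening: 0.0191
grip_force: 98.1
```

jog_arm(
  steps=[
    {"delta_rot": [0,0,0],"linear": [0,0,0.0006],"grip": 0.01},
    {"delta_rot": [0,0,0],"linear": [0,0,0.0006],"grip": 0.01},
    {"delta_rot": [0,0,0],"linear": [0,0,0.0006],"grip": 0.01},
    {"delta_rot": [0,0,0],"linear": [0,0,0.0006],"grip": 0.01},
    {"delta_rot": [0,0,0],"linear": [0,0,0.0006],"grip": 0.01},
    {"delta_rot": [0,0,0],"linear": [0,0,0.0006],"grip": 0.01},
  ],
)

```text
t: 17.1
tool_pos: [0.5836, -0.0076, 0.1266]
tool_rot: [-3.082, -0.607, -0.0]
contact_force: [-1.2, -0.6, 4.0]
opening: 0.0187
grip_force: 98.1
```

```bash
python3 -c "
from h import *
st()"
```

```text
17.1 [ 0.58363 -0.0076   0.12663] yaw 22.29 zax [ 1.e-04  1.e-04 -1.e+00] F [-1.16 -0.57  3.96] T [-0.087  0.186  0.037] op 0.0187 g 98.1
tilt fix rot about tool xyz deg [-0.   -0.01  0.  ]
```

jog_arm(
  steps=[
    {"delta_rot": [0,0,0],"linear": [0,0,0.0007],"grip": 0.01},
    {"delta_rot": [0,0,0],"linear": [0,0,0.0007],"grip": 0.01},
    {"delta_rot": [0,0,0],"linear": [0,0,0.0007],"grip": 0.01},
    {"delta_rot": [0,0,0],"linear": [0,0,0.0007],"grip": 0.01},
    {"delta_rot": [0,0,0],"linear": [0,0,0.0007],"grip": 0.01},
    {"delta_rot": [0,0,0],"linear": [0,0,0.0007],"grip": 0.01},
    {"delta_rot": [0,0,0],"linear": [0,0,0.0007],"grip": 0.01},
    {"delta_rot": [0,0,0],"linear": [0,0,0.0007],"grip": 0.01},
  ],
)

```text
t: 17.9
tool_pos: [0.5836, -0.0076, 0.1209]
tool_rot: [-3.082, -0.607, 0.0]
contact_force: [0.1, -0.1, 2.2]
opening: 0.0188
grip_force: 98.1
```

jog_arm(
  steps=[
    {"delta_rot": [0,0,0],"linear": [0,0,0.0007],"grip": 0.01},
    {"delta_rot": [0,0,0],"linear": [0,0,0.0007],"grip": 0.01},
    {"delta_rot": [0,0,0],"linear": [0,0,0.0007],"grip": 0.01},
    {"delta_rot": [0,0,0],"linear": [0,0,0.0007],"grip": 0.01},
    {"delta_rot": [0,0,0],"linear": [0,0,0.0007],"grip": 0.01},
    {"delta_rot": [0,0,0],"linear": [0,0,0.0007],"grip": 0.01},
    {"delta_rot": [0,0,0],"linear": [0,0,0.0007],"grip": 0.01},
    {"delta_rot": [0,0,0],"linear": [0,0,0.0007],"grip": 0.01},
  ],
)

```text
t: 18.7
tool_pos: [0.5835, -0.0076, 0.1153]
tool_rot: [-3.082, -0.607, 0.0]
contact_force: [-1.1, 0.1, 0.4]
opening: 0.0189
grip_force: 98.1
```

```bash
python3 -c "
from h import *
st()
o=ctrl.get_obs()
snap('wrist','w6');X=pts('w6').reshape(-1,3)
M=Ro.from_rotvec(o['tool_rot']).as_matrix();Y=(X-o['tool_pos'])@M
m=(np.hypot(X[:,0]-.58,X[:,1]+.007)<.05)&(X[:,2]>.063)&(X[:,2]<.0695)&(abs(Y[:,1])<.025)
print(Y[m].min(0),Y[m].max(0),m.sum())
"
```

```text
18.7 [ 0.58347 -0.00759  0.11526] yaw 22.29 zax [-3.e-04  1.e-04 -1.e+00] F [-1.08  0.13  0.38] T [-0.026  0.023 -0.015] op 0.0189 g 98.1
tilt fix rot about tool xyz deg [-0.01  0.01  0.  ]
[-0.01044203 -0.02372649  0.04582825] [0.04623355 0.02300929 0.05221158] 1316
```

jog_arm(
  steps=[
    {"delta_rot": [0,0,0],"linear": [0,0,0.001],"grip": 0.01},
    {"delta_rot": [0,0,0],"linear": [0,0,0.001],"grip": 0.01},
    {"delta_rot": [0,0,0],"linear": [0,0,0.001],"grip": 0.01},
    {"delta_rot": [0,0,0],"linear": [0,0,0.001],"grip": 0.01},
    {"delta_rot": [0,0,0],"linear": [0,0,0.001],"grip": 0.01},
    {"delta_rot": [0,0,0],"linear": [0,0,0.001],"grip": 0.01},
    {"delta_rot": [0,0,0],"linear": [0,0,0.001],"grip": 0.01},
    {"delta_rot": [0,0,0],"linear": [0,0,0.001],"grip": 0.01},
    {"delta_rot": [0,0,0],"linear": [0,0,0.001],"grip": 0.01},
    {"delta_rot": [0,0,0],"linear": [0,0,0.001],"grip": 0.01},
  ],
)

```text
t: 19.75
tool_pos: [0.5834, -0.0076, 0.1053]
tool_rot: [-3.082, -0.607, 0.001]
contact_force: [-0.8, -0.2, -1.3]
opening: 0.0188
grip_force: 98.0
```

jog_arm(
  steps=[
    {"delta_rot": [0,0,0],"linear": [0,0,0.001],"grip": 0.01},
    {"delta_rot": [0,0,0],"linear": [0,0,0.001],"grip": 0.01},
    {"delta_rot": [0,0,0],"linear": [0,0,0.001],"grip": 0.01},
    {"delta_rot": [0,0,0],"linear": [0,0,0.001],"grip": 0.01},
    {"delta_rot": [0,0,0],"linear": [0,0,0.001],"grip": 0.01},
    {"delta_rot": [0,0,0],"linear": [0,0,0.001],"grip": 0.01},
    {"delta_rot": [0,0,0],"linear": [0,0,0.001],"grip": 0.01},
    {"delta_rot": [0,0,0],"linear": [0,0,0.001],"grip": 0.01},
    {"delta_rot": [0,0,0],"linear": [0,0,0.001],"grip": 0.01},
    {"delta_rot": [0,0,0],"linear": [0,0,0.001],"grip": 0.01},
  ],
)

```text
t: 20.75
tool_pos: [0.5835, -0.0077, 0.0954]
tool_rot: [-3.082, -0.607, 0.0]
contact_force: [-1.8, -0.8, -0.9]
opening: 0.0188
grip_force: 98.0
```

```bash
python3 -c "
from h import *
st()"
```

```text
20.75 [ 0.58349 -0.00766  0.09538] yaw 22.29 zax [-3.e-04 -0.e+00 -1.e+00] F [-1.82 -0.75 -0.93] T [-0.127  0.3   -0.045] op 0.0188 g 98.0
tilt fix rot about tool xyz deg [-0.    0.01  0.  ]
```

Now I move 4 mm to -x to push the clip well clear, then return 2 mm to unload it and lift.

jog_arm(
  steps=[
    {"delta_rot": [0,0,0],"linear": [-0.0005,0,0],"grip": 0.01},
    {"delta_rot": [0,0,0],"linear": [-0.0005,0,0],"grip": 0.01},
    {"delta_rot": [0,0,0],"linear": [-0.0005,0,0],"grip": 0.01},
    {"delta_rot": [0,0,0],"linear": [-0.0005,0,0],"grip": 0.01},
    {"delta_rot": [0,0,0],"linear": [-0.0005,0,0],"grip": 0.01},
    {"delta_rot": [0,0,0],"linear": [-0.0005,0,0],"grip": 0.01},
    {"delta_rot": [0,0,0],"linear": [-0.0005,0,0],"grip": 0.01},
    {"delta_rot": [0,0,0],"linear": [-0.0005,0,0],"grip": 0.01},
  ],
)

```text
t: 21.55
tool_pos: [0.5799, -0.0092, 0.0955]
tool_rot: [-3.082, -0.607, -0.0]
contact_force: [-0.6, 0.4, -0.7]
opening: 0.0191
grip_force: 98.0
```

jog_arm(
  steps=[
    {"delta_rot": [0,0,0],"linear": [0,0,0],"grip": 0.01},
    {"delta_rot": [0,0,0],"linear": [0.0005,0,0],"grip": 0.01},
    {"delta_rot": [0,0,0],"linear": [0.0005,0,0],"grip": 0.01},
    {"delta_rot": [0,0,0],"linear": [0.0005,0,0],"grip": 0.01},
    {"delta_rot": [0,0,0],"linear": [0.0005,0,0],"grip": 0.01},
    {"delta_rot": [0,0,0],"linear": [0,0,-0.001],"grip": 0.01},
    {"delta_rot": [0,0,0],"linear": [0,0,-0.001],"grip": 0.01},
  ],
)

```text
t: 22.25
tool_pos: [0.5817, -0.0084, 0.0975]
tool_rot: [-3.082, -0.607, 0.0]
contact_force: [-0.4, 0.2, -1.7]
opening: 0.0185
grip_force: 98.0
```

```bash
python3 -c "
from h import *
st()"
```

```text
22.25 [ 0.58175 -0.0084   0.09754] yaw 22.29 zax [-1.e-04  0.e+00 -1.e+00] F [-0.36  0.23 -1.71] T [-0.041 -0.067 -0.005] op 0.0185 g 98.0
tilt fix rot about tool xyz deg [-0.  0.  0.]
```

jog_arm(
  steps=[
    {"delta_rot": [0,0,0],"linear": [0,0,-0.003],"grip": 0.01},
    {"delta_rot": [0,0,0],"linear": [0,0,-0.006],"grip": 0.01},
    {"delta_rot": [0,0,0],"linear": [0,0,-0.01],"grip": 0.01},
    {"delta_rot": [0,0,0],"linear": [0,0,-0.012],"grip": 0.01},
    {"delta_rot": [0,0,0],"linear": [0,0,-0.014],"grip": 0.01},
    {"delta_rot": [0,0,0],"linear": [0,0,-0.014],"grip": 0.01},
    {"delta_rot": [0,0,0],"linear": [0,0,-0.012],"grip": 0.01},
    {"delta_rot": [0,0,0],"linear": [0,0,-0.008],"grip": 0.01},
    {"delta_rot": [0,0,0],"linear": [0,0,-0.003],"grip": 0.01},
    {"delta_rot": [0,0,0],"linear": [0,0,0],"grip": 0.01},
  ],
)

```text
t: 23.25
tool_pos: [0.5819, -0.0084, 0.18]
tool_rot: [3.082, 0.607, 0.001]
contact_force: [0.2, 0.7, -1.3]
opening: 0.019
grip_force: 98.0
```

jog_arm(
  steps=[
    {"delta_rot": [0,0,4],"linear": [0,0,0],"grip": 0.01},
    {"delta_rot": [0,0,7],"linear": [0,0,0],"grip": 0.01},
    {"delta_rot": [0,0,7],"linear": [0,0,0],"grip": 0.01},
    {"delta_rot": [0,0,7],"linear": [0,0,0],"grip": 0.01},
    {"delta_rot": [0,0,5],"linear": [0,0,0],"grip": 0.01},
    {"delta_rot": [0,0,2.2],"linear": [0,0,0],"grip": 0.01},
    {"delta_rot": [0,0,0],"linear": [0,0,0],"grip": 0.01},
    {"delta_rot": [0,0,0],"linear": [0,0,0],"grip": 0.01},
  ],
)

```text
t: 24.05
tool_pos: [0.5813, -0.0084, 0.1787]
tool_rot: [-3.13, 0.27, 0.002]
contact_force: [0.8, 0.1, -1.3]
opening: 0.019
grip_force: 97.7
```

```bash
python3 -c "
from h import *
st([.5309,.2687,.18])
o=ctrl.get_obs()
snap('wrist','w7');X=pts('w7')
c,s=np.cos(np.radians(22.3)),np.sin(np.radians(22.3))
S=np.stack([(X[...,0]-.5958)*c+(X[...,1]+.0025)*s,-(X[...,0]-.5958)*s+(X[...,1]+.0025)*c,X[...,2]],-1).reshape(-1,3)
m=(abs(S[:,1])<.026)&(S[:,0]>-.06)&(S[:,0]<.026)&(S[:,2]>.063)&(S[:,2]<.07)
print(S[m].min(0),S[m].max(0),m.sum())
im=cv2.imread('pics/w7.png');cv2.imwrite('pics/c7.png',im)
"
```

```text
24.05 [ 0.58135 -0.00835  0.17868] yaw -9.86 zax [-1.4e-03  2.0e-04 -1.0e+00] F [ 0.81  0.09 -1.27] T [-0.017  0.005 -0.015] op 0.0190 g 97.7
tilt fix rot about tool xyz deg [ 0.    0.08 -0.  ]
tool delta [-0.09716 -0.26431 -0.00119]
[-0.05705868 -0.0221644   0.06302526] [-0.00152696  0.01867749  0.06906067] 468
```

View pics/c7.png

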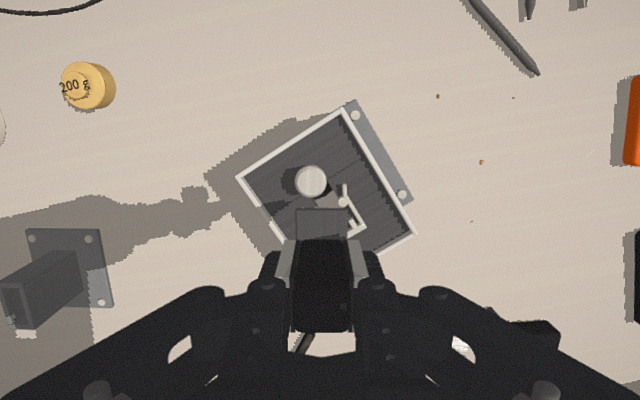

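The picture shows the clip free on the deck at about (345,215), clear of the spindle (311,182). I carry the wedge back to the holder, which stands at (50,285).

jog_arm(
  steps=[
    {"delta_rot": [0,0,0],"linear": [-0.0049,-0.0132,0],"grip": 0.01},
    {"delta_rot": [0,0,0],"linear": [-0.0097,-0.0264,0],"grip": 0.01},
    {"delta_rot": [0,0,0],"linear": [-0.0146,-0.0396,0],"grip": 0.01},
    {"delta_rot": [0,0,0],"linear": [-0.0146,-0.0396,0],"grip": 0.01},
    {"delta_rot": [0,0,0],"linear": [-0.0146,-0.0396,0],"grip": 0.01},
    {"delta_rot": [0,0,0],"linear": [-0.0146,-0.0396,0],"grip": 0.01},
    {"delta_rot": [0,0,0],"linear": [-0.0097,-0.0264,0],"grip": 0.01},
    {"delta_rot": [0,0,0],"linear": [-0.0078,-0.0211,0],"grip": 0.01},
    {"delta_rot": [0,0,0],"linear": [-0.0049,-0.0132,0],"grip": 0.01},
    {"delta_rot": [0,0,0],"linear": [-0.0019,-0.0054,0],"grip": 0.01},
  ],
)

```text
t: 25.1
tool_pos: [0.5307, 0.27, 0.1794]
tool_rot: [-3.13, 0.268, 0.0]
contact_force: [0.8, -0.2, -1.9]
opening: 0.0187
grip_force: 97.9
```

jog_arm(
  steps=[
    {"delta_rot": [0,0,0],"linear": [0,0,0],"grip": 0.01},
    {"delta_rot": [0,0,0],"linear": [0,0,0],"grip": 0.01},
    {"delta_rot": [0,0,0],"linear": [0,0,0],"grip": 0.01},
    {"delta_rot": [0,0,0],"linear": [0,0,0],"grip": 0.01},
    {"delta_rot": [0,0,0],"linear": [0,0,0],"grip": 0.01},
  ],
)

```text
t: 25.6
tool_pos: [0.5316, 0.2679, 0.1795]
tool_rot: [3.13, -0.273, -0.0]
contact_force: [-0.3, -0.3, -1.2]
opening: 0.019
grip_force: 97.9
```

```bash
python3 -c "
from h import *
st([.5309,.2687,.0869])
o=ctrl.get_obs()
snap('wrist','w8');X=pts('w8').reshape(-1,3)
M=Ro.from_rotvec(o['tool_rot']).as_matrix();Y=(X-o['tool_pos'])@M
p=Y[(abs(Y[:,1])<.01)&(Y[:,0]<.006)&(Y[:,0]>-.01)&(Y[:,2]>.06)&(Y[:,2]<.085)];print(len(p),np.percentile(p,[1,50,99],axis=0).round(4) if len(p) else '')
p=Y[(abs(Y[:,1])<.012)&(Y[:,2]>-.005)&(Y[:,2]<.02)&(abs(Y[:,0])<.03)];print(np.percentile(p,[1,99],axis=0).round(4))
m=(np.hypot(X[:,0]-.531,X[:,1]-.2685)<.05)&(X[:,2]>.072)&(X[:,2]<.08)
p=Y[m];print(np.percentile(p,[1,99],axis=0).round(4))
"
```

```text
25.6 [0.53157 0.26792 0.17952] yaw -9.97 zax [-0. -0. -1.] F [-0.34 -0.28 -1.19] T [-0.003 -0.005 -0.03 ] op 0.0190 g 97.9
tilt fix rot about tool xyz deg [ 0.  0. -0.]
tool delta [-0.00079 -0.00065  0.09262]
30 [[ 0.0008 -0.0048  0.0738]
 [ 0.0015 -0.      0.0766]
 [ 0.0018  0.0048  0.0785]]
[[ 0.0068 -0.0118 -0.0046]
 [ 0.0214  0.0115  0.0079]]
[[-0.0069 -0.0134  0.1012]
 [ 0.0228  0.0122  0.1063]]
```

jog_arm(
  steps=[
    {"delta_rot": [0,0,0],"linear": [-0.0008,-0.0006,0.003],"grip": 0.01},
    {"delta_rot": [0,0,0],"linear": [0,0,0.006],"grip": 0.01},
    {"delta_rot": [0,0,0],"linear": [0,0,0.006],"grip": 0.01},
    {"delta_rot": [0,0,0],"linear": [0,0,0.006],"grip": 0.01},
    {"delta_rot": [0,0,0],"linear": [0,0,0.006],"grip": 0.01},
    {"delta_rot": [0,0,0],"linear": [0,0,0.006],"grip": 0.01},
    {"delta_rot": [0,0,0],"linear": [0,0,0.005],"grip": 0.01},
    {"delta_rot": [0,0,0],"linear": [0,0,0.002],"grip": 0.01},
    {"delta_rot": [0,0,0],"linear": [0,0,0],"grip": 0.01},
  ],
)

```text
t: 26.55
tool_pos: [0.5304, 0.2692, 0.139]
tool_rot: [3.13, -0.271, -0.001]
contact_force: [0.7, 0.3, -1.9]
opening: 0.0188
grip_force: 97.9
```

```bash
python3 -c "
from h import *
st([.5309,.2687,.0869])"
```

```text
26.55 [0.53045 0.26917 0.13903] yaw -9.91 zax [-7.e-04 -3.e-04 -1.e+00] F [ 0.73  0.34 -1.92] T [-0.033 -0.003  0.014] op 0.0188 g 97.9
tilt fix rot about tool xyz deg [ 0.02  0.04 -0.  ]
tool delta [0.00056 0.00036 0.05213]
```

jog_arm(
  steps=[
    {"delta_rot": [0,0,0],"linear": [0.0002,0.0002,0.004],"grip": 0.01},
    {"delta_rot": [0,0,0],"linear": [0,0,0.008],"grip": 0.01},
    {"delta_rot": [0,0,0],"linear": [0,0,0.01],"grip": 0.01},
    {"delta_rot": [0,0,0],"linear": [0,0,0.01],"grip": 0.01},
    {"delta_rot": [0,0,0],"linear": [0,0,0.008],"grip": 0.01},
    {"delta_rot": [0,0,0],"linear": [0,0,0.006],"grip": 0.01},
    {"delta_rot": [0,0,0],"linear": [0,0,0.003],"grip": 0.01},
    {"delta_rot": [0,0,0],"linear": [0,0,0],"grip": 0.01},
    {"delta_rot": [0,0,0],"linear": [0,0,0],"grip": 0.01},
  ],
)

```text
t: 27.45
tool_pos: [0.5311, 0.2691, 0.0908]
tool_rot: [-3.13, 0.271, -0.001]
contact_force: [0.2, 0.3, -1.1]
opening: 0.0188
grip_force: 97.9
```

```bash
python3 -c "
from h import *
st([.5309,.2687,.0869])"
```

```text
27.45 [0.53108 0.2691  0.09084] yaw -9.91 zax [ 5.e-04  2.e-04 -1.e+00] F [ 0.2   0.3  -1.12] T [-0.025 -0.018  0.007] op 0.0188 g 97.9
tilt fix rot about tool xyz deg [-0.02 -0.03  0.  ]
tool delta [-0.00011  0.00043  0.00394]
```

Still free. I seat it gently.

jog_arm(
  steps=[
    {"delta_rot": [0,0,0],"linear": [0,0.0003,0.001],"grip": 0.01},
    {"delta_rot": [0,0,0],"linear": [0,0,0.001],"grip": 0.01},
    {"delta_rot": [0,0,0],"linear": [0,0,0.001],"grip": 0.01},
    {"delta_rot": [0,0,0],"linear": [0,0,0.0005],"grip": 0.01},
    {"delta_rot": [0,0,0],"linear": [0,0,0.0003],"grip": 0.01},
    {"delta_rot": [0,0,0],"linear": [0,0,0],"grip": 0.01},
  ],
)

```text
t: 28.05
tool_pos: [0.5309, 0.2687, 0.0869]
tool_rot: [-3.13, 0.271, -0.0]
contact_force: [-1.0, 0.2, -0.4]
opening: 0.0187
grip_force: 98.2
```

```bash
python3 -c "
from h import *
st([.5309,.2687,.0869])"
```

```text
28.05 [0.5309  0.26874 0.08692] yaw -9.91 zax [ 2.e-04  1.e-04 -1.e+00] F [-0.98  0.19 -0.41] T [-0.039  0.037 -0.037] op 0.0187 g 98.2
tilt fix rot about tool xyz deg [-0.01 -0.01  0.  ]
tool delta [1.e-05 4.e-05 2.e-05]
```

Exactly the pickup pose. I open and withdraw.

jog_arm(
  steps=[
    {"delta_rot": [0,0,0],"linear": [0,0,0],"grip": 0.022},
    {"delta_rot": [0,0,0],"linear": [0,0,0],"grip": 0.03},
    {"delta_rot": [0,0,0],"linear": [0,0,0],"grip": 0.05},
    {"delta_rot": [0,0,0],"linear": [0,0,0],"grip": 0.07},
    {"delta_rot": [0,0,0],"linear": [0,0,0],"grip": 0.07},
    {"delta_rot": [0,0,0],"linear": [0,0,0],"grip": 0.07},
    {"delta_rot": [0,0,0],"linear": [0,0,0],"grip": 0.07},
  ],
  newtons=20,
)

```text
t: 28.75
tool_pos: [0.5308, 0.2687, 0.0867]
tool_rot: [-3.13, 0.271, 0.0]
contact_force: [-0.1, -0.2, 0.3]
opening: 0.0698
grip_force: 0.0
```

jog_arm(
  steps=[
    {"delta_rot": [0,0,0],"linear": [0,0,-0.005],"grip": 0.07},
    {"delta_rot": [0,0,0],"linear": [0,0,-0.012],"grip": 0.07},
    {"delta_rot": [0,0,0],"linear": [0,0,-0.02],"grip": 0.07},
    {"delta_rot": [0,0,0],"linear": [0,0,-0.025],"grip": 0.07},
    {"delta_rot": [0,0,0],"linear": [0,0,-0.03],"grip": 0.07},
    {"delta_rot": [0,0,0],"linear": [0,0.02,-0.03],"grip": 0.07},
    {"delta_rot": [0,0,0],"linear": [0,0.03,-0.02],"grip": 0.07},
    {"delta_rot": [0,0,0],"linear": [0,0.03,-0.01],"grip": 0.07},
    {"delta_rot": [0,0,0],"linear": [0,0.02,0],"grip": 0.07},
    {"delta_rot": [0,0,0],"linear": [0,0,0],"grip": 0.07},
  ],
)

```text
t: 29.75
tool_pos: [0.5139, 0.1686, 0.2408]
tool_rot: [-3.129, 0.276, -0.005]
contact_force: [0.7, -0.3, -0.5]
opening: 0.0701
grip_force: 0.0
```

jog_arm(
  steps=[
    {"delta_rot": [0,0,0],"linear": [0,0,0],"grip": 0.07},
    {"delta_rot": [0,0,0],"linear": [0,0,0],"grip": 0.07},
    {"delta_rot": [0,0,0],"linear": [0,0,0],"grip": 0.07},
    {"delta_rot": [0,0,0],"linear": [0,0,0],"grip": 0.07},
  ],
)

```text
t: 30.15
tool_pos: [0.5135, 0.1708, 0.2384]
tool_rot: [3.13, -0.27, -0.001]
contact_force: [0.0, 0.2, -0.4]
opening: 0.0703
grip_force: 0.0
```

```bash
python3 -c "
from h import *
st()
snap('wrist','w9');X=pts('w9').reshape(-1,3)
X1=X[np.hypot(X[:,0]-.531,X[:,1]-.268)<.05]
for lo,hi in[(.122,.14),(.076,.084)]:
    p=X1[(X1[:,2]>lo)&(X1[:,2]<hi)];print(len(p),np.median(p,0) if len(p) else 0,cv2.minAreaRect((p[:,:2]*1000).astype(np.float32)) if len(p)>9 else 0)
"
```

```text
30.15 [0.51346 0.17083 0.23837] yaw -9.85 zax [-7.e-04 -0.e+00 -1.e+00] F [ 0.04  0.17 -0.4 ] T [-0.04   0.043  0.013] op 0.0703 g 0.0
tilt fix rot about tool xyz deg [ 0.01  0.04 -0.  ]
605 [0.53086732 0.26738877 0.12846032] ((530.3372192382812, 268.79541015625), (19.93667984008789, 18.42473793029785), 79.3895263671875)
854 [0.54063459 0.26352859 0.0806657 ] ((531.0255126953125, 267.7770690917969), (26.171838760375977, 46.064022064208984), 81.93453979492188)
```

View pics/w9.png

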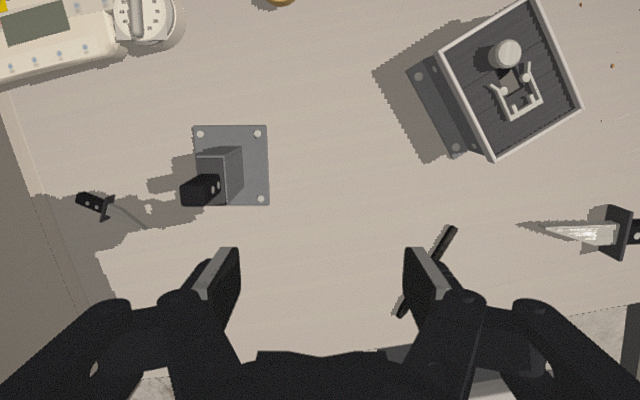

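The wedge is upright in its holder (200,190), handle top at 0.1285 m as before. The clip lies flat and free on the deck at (515,92), clear of the spindle (505,53). I hand the job in.

```bash
python3 -c "
from station import ctrl
print(ctrl.finish_job())"
```

```text
the job is handed in; nothing more can be done
None
```

The job is handed in: the clip is off the spindle and lying flat and free on the deck, and the wedge is back upright and seated in its holder, with wrist forces read between moves about 5 N at most and about 30 s used; the hand-in returned no verdict.

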